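# Close a macro lens into its snap-fit keeper

### The job

The macro lens stands on the round base of its storage keeper; the keeper's hollow cup lies on its side on the desk. Turn the cup mouth down, lower it over the lens, and press it straight down until its rim snaps under all three spring catches of the base and sits fully home. Finish while still pressing down on the cup: keep up a definite push and do not draw back. Do not hit the lens hard with the cup, and do not shift the other things on the desk.

Things in the scene. Friction and masses are not known exactly. Their poses are not given: they have to be found in the camera images.
- cup_center (a point): Centre of the keeper cup, on its axis, half-way between mouth and closed end. Loose round grey plastic cup, 60 g, 80 mm long, body 60 mm in outer diameter, bore 55 mm, with a rim flange 68 mm in diameter and 4 mm thick at the mouth. z runs from the mouth to the flat closed end; turns about z mean nothing. It starts lying on its side, mouth roughly away from the robot.
- cup_mouth (a point): Centre of the cup's mouth, in the plane of the flange's outer face (40 mm from cup_center), same axes. At the start it is 34 mm above the desk (the axis at the closed end 30 mm). When the cup is home it lies at keeper_seat.
- keeper: The keeper's base: black disc 100 mm in diameter, 8 mm high, fixed on the desk; origin at the centre of its underside, z up. Three spring catches at 90, 210 and 330 degrees from its x axis: steel tongues 14 mm wide, 31 to 42 mm from the axis, tops 26 mm above the desk, inner faces sloping inward and down (they centre the rim) to a hook 31.6 mm from the axis.
- keeper_seat (a point): Centre of the base's flat seat, 8 mm above the desk; the cup's flange rests on it when home, and the cup's flat top is then 80 mm above this point. A collar round the lens's foot (52 mm in diameter, bevelled, 13 mm high) guides the bore. Let go round the lens, the cup slides down and waits upright on the slopes of the catches, mouth 8 to 11 mm above the seat.
- lens: The macro lens, an upright black cylinder 47 mm in diameter, fixed front up on the middle of the base, its front rim 76 mm above the desk. Origin at the centre of the base's underside, like the keeper's. The open laptop some 0.15 m to its left has a screen reaching 0.3 m above the desk; pass over it or round it.
- catch_0 (a joint): Spring catch at 90 degrees round the base: how far it is bent outward, rad. 0 at rest; the rim bends it to about 0.2 and it springs back to near 0 once the rim is under its hook. About 8 to 12 N of downward push (all three catches together) takes the rim past; then the resistance drops suddenly until the cup meets the seat.
- catch_1 (a joint): Spring catch at 210 degrees round the base: how far it is bent outward, rad. 0 at rest; the rim bends it to about 0.2 and it springs back to near 0 once the rim is under its hook. About 8 to 12 N of downward push (all three catches together) takes the rim past; then the resistance drops suddenly until the cup meets the seat.
- catch_2 (a joint): Spring catch at 330 degrees round the base: how far it is bent outward, rad. 0 at rest; the rim bends it to about 0.2 and it springs back to near 0 once the rim is under its hook. About 8 to 12 N of downward push (all three catches together) takes the rim past; then the resistance drops suddenly until the cup meets the seat.
- calliper: Bystander, to be left alone: steel vernier calliper lying flat, 68x205x12 mm, long along its y axis. Origin at the centre of its underside.
- blower: Bystander, to be left alone: black rubber dust blower standing upright, 53 mm wide, 107 mm high. Origin at the centre of its underside.
- lens_cap: Bystander, to be left alone: flat black lens cap, 67 mm in diameter, 9 mm thick. Origin at the centre of its underside.
- dust_brush: Bystander, to be left alone: wooden-handled brush, 15x146x14 mm, long along its y axis. Origin at the centre of its underside.
- capsule_1: Bystander, to be left alone: clear round coin capsule, 40 mm in diameter, 7 mm thick. Origin at the centre of its underside.
- flips_2: Bystander, to be left alone: small stack of square white card coin holders, 52x53x9 mm. Origin at the centre of its underside.
- screwdriver: Bystander, to be left alone: small screwdriver, 16x130x15 mm, long along its y axis. Origin at the centre of its underside.

How it is judged:
By the outcome, as a careful person would: the job done as asked, in the order asked, and still so for the second after the job is handed in, while the arm keeps its last pose, push and grip.
It also fails if it takes over 67 s, if anything falls off the work surface, if the arm or the gripper's body presses on something with over 40 N, if the wrist force passes 120 N, or if a joint passes its speed limit or range.

### The arm

A 6-joint arm with a two-finger parallel gripper is mounted at the origin on a cart in front of the work surface, level with it; the furniture and walls round the work are solid. World frame = base frame: x ahead of the robot, y to its left, z up, the work surface at z = 0. Lengths are in mm, angles in rad, forces in N, time in s.
With the tool pointing down it reaches from about 250 to 775 mm from the base axis. Payload 4 kg.
Tool frame: the origin (TCP) lies at the very end of the fingers, on their centre line; the grasp point (between the pads) lies 19 mm behind it; z points along the fingers, y is the line along which they close (so a half turn about z gives the same grasp; the last joint's range is limited). The gripper opens to 85 mm and grips with 20 to 120 N. Pads are 22 mm wide; open, the fingers measure 114 mm over their backs; the gripper's body (76 mm by 85 mm) begins 54 mm behind the grasp point. The pads swing forward as they close: fully open they stand 13 mm farther back than shut.
Start: joints at [-1.316, 0.087, 1.371, -0, 1.684, -0.103], TCP at [192.616, -515.186, 231.341] pointing down, gripper open.
Joint ranges: [-3.1, 3.1], [-0.76, 2.03], [0.27, 2.55], [-1.08, 4.22], [0.17, 2.65], [-2.57, 2.57]. Speed limits (rad/s): [2.79, 2.79, 3.14, 3.14, 3.14, 3.14].

### API

Orientations are given as a rotation vector (axis times angle).
In Python, from plant import readout, read_camera, camera_model, hand_in gives the robot as it stands. The module is installed in compiled form; this text tells all that it offers.
- The arm moves only by the tool send_rows, never from a script. Its argument "steps" is a list of rows, each a list of 3 entries, a list of its own where there are three numbers: the finger opening in m, from 0 to 0.0854, then the shift along the tool's x, y, z in m, then the turn about the tool's z in rad. In form: [[fingers, [dx, dy, dz], yaw], ...]. A call has 1 to 5 rows; each row is the pose to reach, as a shift and turn from the pose commanded when the call began, along the tool's axes at that moment; what a row does not reach only later rows make up. A row lasts 1/8 s, in which the tool goes at most 62.5 mm and 10.7 degrees, less where a joint would pass 70% of its speed; a pose out of reach is approached as far as the arm can. A call with a gripper value outside its range is refused whole. The fingers move at their own pace and stop on an object; the grip force is fixed at half the most. Time passes only in rows, so rows that repeat a pose let the fingers close. It gives the time, the measured TCP pose, the force, the opening and the grip force at its end, in the units of the state.
- readout.observe(): the state, without advancing time (a new reading comes with each control period).
- read_camera(name): name is "scene" or "side" or "wrist"; returns (picture, depth): 400x640x3 uint8, blue, green, red; 400x640 float32, mm along the optical axis (not along the pixel's ray), 0 where there is no reading.
- camera_model(name): a dict with "mtx" (3x3 intrinsics, pixels), "world_from_camera" (4x4, takes a point from camera to world coordinates); the wrist camera has in their place "tool_from_camera" (4x4, takes a point from camera to tool coordinates, whose origin is the TCP and whose axes are the flange's). Camera axes: x right, y up, looking along -z (the intrinsics and any distortion apply to the point x, -y, -z); pixel columns grow to the right and rows downward; lengths in mm; the calibration is good to about 2 mm. A picture is of the moment at which its call begins: read the wrist's pose just before it. camera_model takes no time and is no camera call.
- hand_in(): hands the job in; it is judged then, once.
The state is a dict: "t": time; "qpos": joint angles; "joint_vel": joint speeds; "joint_efforts": joint torques, N m; "position": TCP position; "tool_rot": TCP orientation; "contact_force": force on the tool from outside, world axes, zero at the start; "torque": the same for the moment, N m; "finger_gap": opening from 0.0 (shut) to 1.0 (fully open); "grip_force": force on a finger pad.
Only numpy, scipy, OpenCV 4.12 (cv2) and the standard library are available. Lean on these libraries where they do the work, as an engineer would, in place of code of your own. Each camera call takes 0.05 s, during which the arm holds its last target. There are 200 camera calls.

## Working session

There is one attempt and no reset: what is moved stays moved. The work goes in short steps, Python scripts to look and compute and a tool call to move; the robot and the scene stay as the last step left them, time stands still between calls to the robot, and variables do not carry over. Pictures are saved under pics/ and viewed, at most 10 in all, crops included, and the job is handed in when it is done.

Besides the shell and the picture viewer there is one more tool, called in YAML: its name, and indented under it one key for each argument. send_rows: Moves the arm, as the interface text tells. Its arguments: {"type":"object","properties":{"steps":{"type":"array"}},"required":["steps"]}

```bash
mkdir -p pics; ls; python3 - <<'E'
from plant import *
import cv2
s=readout.observe();print(s)
for n in("scene","side"):
    p,d=read_camera(n);cv2.imwrite(f"pics/{n}0.png",p);import numpy as np;np.save(f"/tmp/{n}0.npy",d)
    print(camera_model(n))
print(camera_model("wrist"))
E
```

```text
pics
{'t': 0.0, 'qpos': array([-1.31609540e+00,  8.79811021e-02,  1.37227820e+00, -4.17270020e-06,
        1.68360461e+00, -1.03102204e-01]), 'joint_vel': array([-0.00105384, -0.0011687 , -0.00068001,  0.00012713, -0.00140916,
        0.0012355 ]), 'joint_efforts': array([ 5.38686145e-04, -3.51873207e+01, -3.13266170e+01, -5.40163319e-05,
        1.07769683e-02,  9.88666557e-06]), 'position': array([ 192.48505349, -514.67948293,  230.11271946]), 'tool_rot': array([-3.08922389e+00, -5.58638899e-01,  2.76464808e-04]), 'contact_force': array([-0.32017537,  0.05332906, -0.37363461]), 'torque': array([-0.01814856,  0.03012918,  0.00449232]), 'grip_force': 0.0, 'finger_gap': 1.0013855620543286}
{'mtx': array([[428.82739851,   0.        , 330.99137305],
       [  0.        , 428.82739851, 195.51716302],
       [  0.        ,   0.        ,   1.        ]]), 'world_from_camera': array([[ 6.77256287e-01, -5.86170952e-01,  4.44665645e-01,
         9.16507554e+02],
       [ 7.35665443e-01,  5.48520052e-01, -3.97394149e-01,
        -4.14898516e+02],
       [-1.09671161e-02,  5.96262834e-01,  8.027
[... 474 characters left out ...]
2],
       [ 1.20967687e-02,  7.31481202e-01,  6.81754295e-01,
         6.81231812e+02],
       [ 0.00000000e+00,  0.00000000e+00,  0.00000000e+00,
         1.00000000e+00]])}
{'mtx': array([[351.63732946,   0.        , 323.25164516],
       [  0.        , 351.63732946, 198.24929809],
       [  0.        ,   0.        ,   1.        ]]), 'tool_from_camera': array([[-5.14542876e-04,  9.57876002e-01,  2.87181649e-01,
         7.32378503e+01],
       [ 9.99999664e-01,  3.09713340e-04,  7.58668695e-04,
        -3.10344276e-01],
       [ 6.37766549e-04,  2.87181943e-01, -9.57875840e-01,
        -1.41657267e+02],
       [ 0.00000000e+00,  0.00000000e+00,  0.00000000e+00,
         1.00000000e+00]])}
```

View pics/scene0.png

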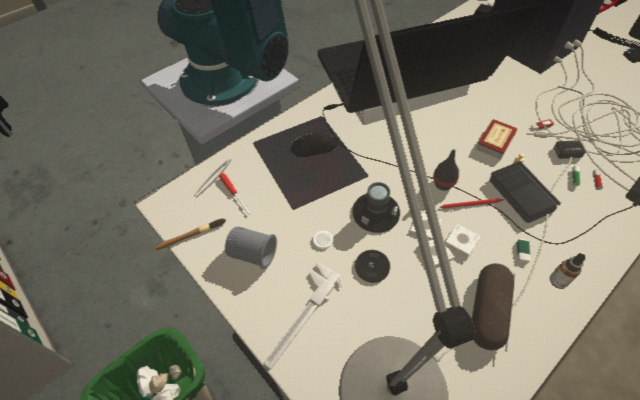

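View pics/side0.png

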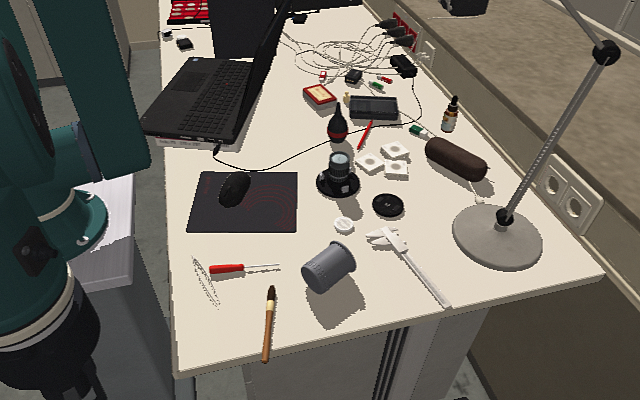

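Scene view: cup at about (250,246), mouth to the lower right; lens on the keeper at (377,200). Side view: cup at (330,268), lens at (340,170). The brush, screwdriver and capsule are near the cup.

```bash
cat > h.py <<'E'
import numpy as np,cv2
from plant import *
from scipy.spatial.transform import Rotation as R
def cloud(name,d,T=None):
    m=camera_model(name);K=m["mtx"]
    if T is None:T=m["world_from_camera"]
    v,u=np.mgrid[:400,:640]
    P=np.stack([(u-K[0,2])/K[0,0]*d,-(v-K[1,2])/K[1,1]*d,-d],-1)
    W=P@T[:3,:3].T+T[:3,3]; W[d<=0]=np.nan
    return W
def Twrist(s):
    T=np.eye(4);T[:3,:3]=R.from_rotvec(s["tool_rot"]).as_matrix();T[:3,3]=s["position"]
    return T@camera_model("wrist")["tool_from_camera"]
E
python3 - <<'E'
from h import *
np.set_printoptions(precision=1,suppress=True)
box={"scene":[(220,225,282,272),(350,178,402,232),(150,215,228,250),(340,340,445,400)],"side":[(298,236,362,298),(314,148,362,200),(258,283,280,364),(452,204,544,268)]}
for n in box:
    W=cloud(n,np.load(f"/tmp/{n}0.npy"))
    for (a,b,c,e),l in zip(box[n],("cup","lens","brush","lampbase")):
        w=W[b:e,a:c].reshape(-1,3);w=w[np.isfinite(w).all(1)]
        k=w[(w[:,2]>(20 if l=="cup" else 5))&(w[:,2]<150)]
        print(n,l,len(k),np.median(w[:,2]),"min",np.percentile(k,1,0),"max",np.percentile(k,99,0),"mean",k.mean(0))
        if l=="lens":
            t=k[k[:,2]>68];print("  top",t.mean(0),t.min(0),t.max(0))
        if l=="cup":
            t=k[k[:,2]>50];print("  top",t.mean(0)); q=t[:,:2]-t[:,:2].mean(0);print(np.linalg.svd(q,full_matrices=False)[2][0],t.min(0),t.max(0))
E
```

```text
scene cup 1320 7.881230058633378 min [ 465.1 -296.9   22.4] max [ 551.2 -212.8   67.1] mean [ 508.8 -262.4   52.6]
  top [ 506.1 -258.7   58.7]
[0.9 0.4] [ 458.3 -291.9   50. ] [ 551.3 -212.3   71.2]
scene lens 1696 7.7859799648521175 min [553.5 -55.2   5.5] max [646.2  37.6  77.4] mean [606.  -16.5  30.8]
  top [599.4  -7.7  74.2] [576.8 -30.9  68. ] [622.4  15.6  79.2]
scene brush 464 -0.07449270011420595 min [ 363.6 -388.8    5.5] max [ 484.1 -255.2   57.4] mean [ 393.  -318.8   14.6]
scene lampbase 5034 18.602574642735476 min [ 778.7 -302.1   12. ] max [ 915.5 -149.4  115.8] mean [ 840.9 -227.9   23.3]
side cup 1691 2.600015783878348 min [ 457.2 -297.2   21.8] max [ 548.8 -222.6   67.7] mean [ 501.4 -266.2   51.9]
  top [ 503.3 -260.3   59.2]
[-0.9 -0.4] [ 457.8 -293.8   50.1] [ 548.9 -212.8   70.5]
side lens 1429 8.501661592966457 min [552.7 -55.2   6. ] max [671.8  57.   77.8] mean [597.6 -16.5  31.8]
  top [598.6  -8.4  74.7] [577.  -30.3  68.2] [622.9  16.7  79.7]
side brush 560 1.5318964409156024 min [ 360.2 -389.8    7. ] max [ 403.5 -255.3   16.3] mean [ 381.2 -325.2   12.6]
side lampbase 4618 17.68534378232306 min [ 775.5 -322.3    7.2] max [ 937.7 -161.9   90. ] mean [ 849.3 -251.8   23. ]
```

send_rows:
  steps:
    - [0.0854, [0.05, -0.018, 0], 0]
    - [0.0854, [0.105, -0.038, 0], 0]
    - [0.0854, [0.16, -0.058, 0], 0]
    - [0.0854, [0.215, -0.078, 0], 0]
    - [0.0854, [0.27, -0.097, 0], 0]

```text
t: 0.72
position: [412.6, -328.2, 230.9]
tool_rot: [-3.091, -0.559, 0.001]
contact_force: [-0.1, -1.3, -0.2]
finger_gap: 0.998
grip_force: 0.0
```

send_rows:
  steps:
    - [0.0854, [0.05, -0.018, 0], 0]
    - [0.0854, [0.085, -0.031, 0], 0]
    - [0.0854, [0.085, -0.031, 0], 0]
    - [0.0854, [0.085, -0.031, 0], 0]

```text
t: 1.23
position: [479.8, -271.1, 230.8]
tool_rot: [-3.091, -0.559, 0.002]
contact_force: [-0.4, -0.8, -0.4]
finger_gap: 0.999
grip_force: 0.0
```

```bash
cat > cup.py <<'E'
from h import *
np.set_printoptions(precision=1,suppress=True)
import sys
s=readout.observe();p,d=read_camera("wrist");cv2.imwrite(f"pics/{sys.argv[1]}.png",p)
print(s["t"],s["position"],s["tool_rot"])
W=cloud("wrist",d,Twrist(s))
w=W.reshape(-1,3);w=w[np.isfinite(w).all(1)]
k=w[(w[:,2]>40)&(w[:,2]<80)&(np.hypot(w[:,0]-505,w[:,1]+260)<90)]
print(len(k))
q=k[:,:2];c=q.mean(0);(_,_,a)=cv2.minAreaRect(q.astype(np.float32));print(cv2.minAreaRect(q.astype(np.float32)))
ax=np.linalg.svd(q-c,full_matrices=False)[2][0]; ax*=np.sign(ax[0]);n=np.array([-ax[1],ax[0]])
print("svd axis",ax,np.degrees(np.arctan2(ax[1],ax[0])))
# fit ridge: heights by slices along axis
u=(q-c)@ax;v=(q-c)@n
for lo in range(-50,50,10):
    m=(u>=lo)&(u<lo+10)
    if m.sum()>20: print(lo,m.sum(),v[m].min(),v[m].max(),np.percentile(k[m,2],98), c+ax*(lo+5)+n*(v[m].min()+v[m].max())/2)
print(u.min(),u.max(),c)
E
python3 cup.py w1
```

```text
1.225 [ 479.8 -271.1  230.8] [-3.1 -0.6  0. ]
5281
((500.7052917480469, -255.17758178710938), (80.49652862548828, 65.43649291992188), 27.67742156982422)
svd axis [0.9 0.5] 27.541792903262277
-50 90 -25.256925544996434 26.543707390403622 58.870860031317406 [ 463.3 -275.3]
-40 578 -27.780885285080934 29.010193328255216 60.29896906464903 [ 472.2 -270.7]
-30 622 -27.61467425451148 28.978884985931675 60.90022712539911 [ 481. -266.]
-20 635 -27.926465865794842 28.980336189793206 61.33204771269342 [ 489.9 -261.5]
-10 660 -27.958499276706572 29.09953737966386 61.80995844984356 [ 498.8 -256.9]
0 676 -27.892958091946703 29.486181764434594 62.39081234078043 [ 507.5 -252.1]
10 704 -28.36651874552399 29.57302464995246 62.75274492426288 [ 516.5 -247.6]
20 733 -28.196824282779474 29.66308241794755 63.28351401594571 [ 525.3 -242.9]
30 583 -31.438576119995272 33.994049301952636 67.53316150226898 [ 533.9 -237.8]
-42.721183347208104 37.815863265009845 [ 503.5 -255.1]
```

View pics/w1.png

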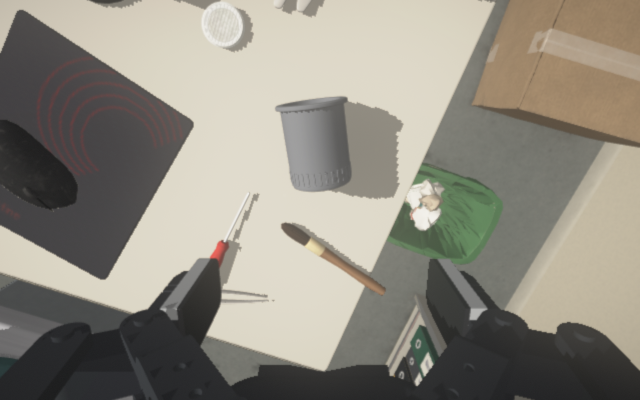

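Wrist view: cup from (280,100) (mouth) to (320,188) (closed end); screwdriver tip at (248,195), brush tip at (290,230). Checking their clearance from the fingers.

```bash
python3 - <<'E'
from h import *
np.set_printoptions(precision=1,suppress=True)
s=readout.observe();m=camera_model("wrist");T=Twrist(s);K=m["mtx"]
g=np.array([476.8,-267.7]);a=np.radians(27.6);ax=np.array([np.cos(a),np.sin(a)]);n=np.array([ax[1],-ax[0]])
print(np.degrees(np.arctan2(*R.from_rotvec(s["tool_rot"]).as_matrix()[[1,0],0])))
Rt=R.from_rotvec(s["tool_rot"]).as_matrix()
print("shift tool",Rt.T@(np.r_[g,231]-s["position"]))
for l,(u,v),z in [("sd",(248,195),8),("sdmid",(228,240),8),("brush",(283,226),8),("brush2",(322,248),8)]:
    r=T[:3,:3]@np.array([(u-K[0,2])/K[0,0],-(v-K[1,2])/K[1,1],-1]);t=(z-T[2,3])/r[2];P=T[:3,3]+t*r
    print(l,P,"along axis, tool y:",(P[:2]-g)@ax,(P[:2]-g)@n)
E
```

```text
20.444461537314393
shift tool [-1.3 -4.5 -0. ]
sd [ 420.4 -206.1    8. ] along axis, tool y: -21.47455388032458 -80.68714586603767
sdmid [ 362.1 -200.4    8. ] along axis, tool y: -70.47925170530148 -112.77859061465611
brush [ 399.6 -252.9    8. ] along axis, tool y: -61.566275667409684 -48.83447547269501
brush2 [ 389.8 -302.7    8. ] along axis, tool y: -93.35686727178532 -9.274326593281916
```

send_rows:
  steps:
    - [0.0854, [-0.001, -0.004, 0.02], -0.124]
    - [0.0854, [-0.001, -0.004, 0.07], -0.124]
    - [0.0854, [-0.001, -0.004, 0.12], -0.124]
    - [0.0854, [-0.001, -0.004, 0.17], -0.124]
    - [0.0854, [-0.001, -0.004, 0.2], -0.124]

```text
t: 1.9
position: [475.4, -267.8, 28.3]
tool_rot: [-3.049, -0.745, 0.005]
contact_force: [0.1, -0.7, 0.6]
finger_gap: 1.004
grip_force: 0.0
```

send_rows:
  steps:
    - [0.0854, [0, 0, 0.015], 0]
    - [0.0854, [0, 0, 0.024], 0]
    - [0.0854, [0, 0, 0.024], 0]

```text
t: 2.28
position: [478.2, -268.2, 7.9]
tool_rot: [3.05, 0.748, 0.001]
contact_force: [-0.1, -0.2, 0.3]
finger_gap: 0.998
grip_force: 0.0
```

send_rows:
  steps:
    - [0.065, [0, 0, 0], 0]
    - [0.0615, [0, 0, 0], 0]
    - [0.0605, [0, 0, 0], 0]
    - [0.0595, [0, 0, 0], 0]
    - [0.0595, [0, 0, 0], 0]

```text
t: 2.9
position: [478.3, -267.8, 7.9]
tool_rot: [3.05, 0.749, 0.001]
contact_force: [-0.2, 0.3, 3.6]
finger_gap: 0.703
grip_force: 14.5
```

send_rows:
  steps:
    - [0.0595, [0, 0, -0.01], 0]
    - [0.0595, [0, 0, -0.03], 0]
    - [0.0595, [0, 0, -0.06], 0]
    - [0.0595, [0, 0, -0.08], 0]
    - [0.0595, [0, 0, -0.08], 0]

```text
t: 3.52
position: [479.2, -268.4, 89.6]
tool_rot: [3.047, 0.749, 0.005]
contact_force: [-0.5, -0.9, -1.0]
finger_gap: 0.695
grip_force: 14.6
```

```bash
python3 - <<'E'
from h import *
p,d=read_camera("side");cv2.imwrite("pics/s1.png",cv2.resize(p[150:350,200:450],None,fx=3,fy=3))
E
```

```text
(no output)
```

View pics/s1.png

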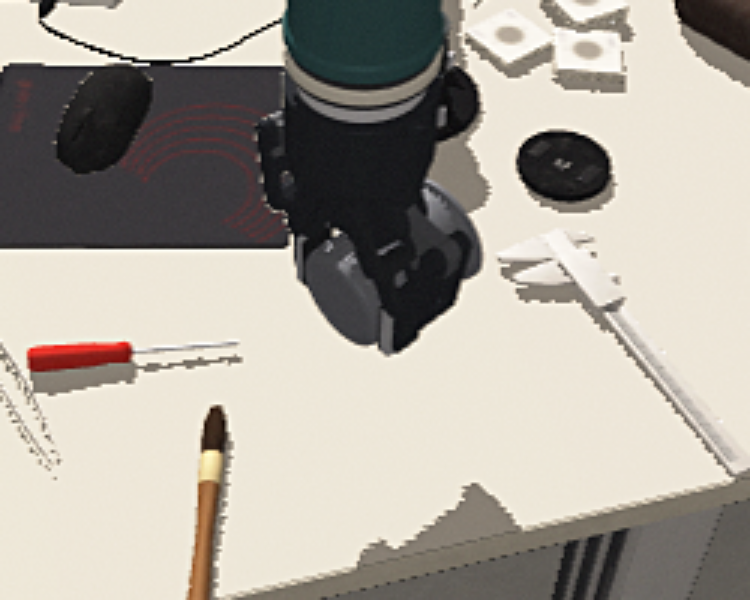

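The cup was lifted still horizontal (closed end at (345,290) in the crop). I'll go lower and ease the grip so that it pivots under gravity.

send_rows:
  steps:
    - [0.0595, [0, 0, 0.02], 0]
    - [0.0595, [0, 0, 0.035], 0]
    - [0.0597, [0, 0, 0.035], 0]
    - [0.0597, [0, 0, 0.035], 0]

```text
t: 4.08
position: [478.0, -267.6, 52.2]
tool_rot: [-3.051, -0.75, 0.0]
contact_force: [0.4, -0.2, -0.1]
finger_gap: 0.697
grip_force: 14.5
```

send_rows:
  steps:
    - [0.0599, [0, 0, 0], 0]
    - [0.0599, [0, 0, 0], 0]

```text
t: 4.32
position: [478.4, -267.9, 53.0]
tool_rot: [3.05, 0.749, 0.001]
contact_force: [0.3, -0.4, -1.2]
finger_gap: 0.699
grip_force: 4.8
```

send_rows:
  steps:
    - [0.0601, [0, 0, 0], 0]
    - [0.0601, [0, 0, 0], 0]

```text
t: 4.58
position: [478.1, -267.7, 52.7]
tool_rot: [3.05, 0.749, 0.001]
contact_force: [0.4, 0.7, -0.1]
finger_gap: 0.702
grip_force: 0.0
```

```bash
python3 - <<'E'
from h import *
p,d=read_camera("side");q,_=read_camera("wrist")
cv2.imwrite("pics/s2.png",np.hstack([cv2.resize(p[170:320,250:400],(400,400)),cv2.resize(q[:,120:520],(400,400))]))
E
```

```text
(no output)
```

View pics/s2.png

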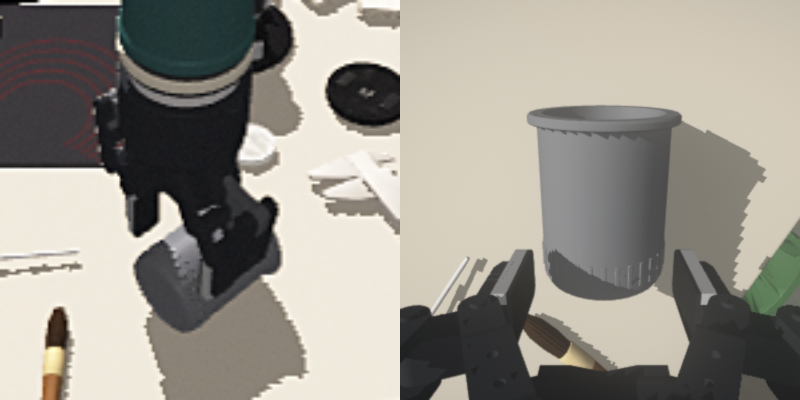

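```bash
sed -i 's/(w\[:,2\]>40)&(w\[:,2\]<80)/(w[:,2]>25)\&(w[:,2]<110)/' cup.py; python3 cup.py w2; python3 -c "
from plant import *;print(readout.observe())"
```

```text
4.675 [ 478.  -267.6   52.5] [3.1 0.7 0. ]
33755
((500.4676818847656, -256.1559143066406), (81.1061782836914, 125.74122619628906), 27.458084106445312)
svd axis [ 0.5 -0.9] -62.46475022387174
-50 1613 -33.7109924981674 -7.851156566903562 109.9244074391582 [ 458.2 -227. ]
-40 3254 -33.19130826219512 43.81524877764468 109.20058720901 [ 485.9 -223.8]
-30 2803 -36.33435490986385 43.85085232399501 94.50489501123644 [ 489.2 -233.4]
-20 4030 -36.984519168060636 42.37687349880007 64.17910051122647 [ 492.9 -242.8]
-10 4426 -37.2893256275468 42.10355912392176 66.74865115353602 [ 497.2 -251.8]
0 4508 -37.11640116433061 42.073807904402706 66.80858319015847 [ 501.9 -260.6]
10 3998 -37.038487140566325 42.401118782229304 64.50123823236216 [ 506.7 -269.4]
20 3653 -36.000909338991335 43.778443175364266 94.6729486473441 [ 512.4 -277.7]
30 2419 -33.67292462330342 43.75876650473461 109.40955286786296 [ 518.1 -286. ]
40 1675 -33.659653117327956 -8.459063427892216 109.93305359202067 [ 499.5 -307. ]
-62.5432788815693 63.21826382030789 [ 497.4 -257.3]
{'t': 4.725, 'qpos': array([-6.13846062e-01,  1.86514048e-01,  1.62421549e+00, -5.98912004e-05,
        1.33061271e+00,  4.75191287e-01]), 'joint_vel': array([ 0.00120011,  0.00237662,  0.00119405, -0.00119392, -0.0012379 ,
        0.00131299]), 'joint_efforts': array([-2.33018873e-04, -3.66517532e+01, -2.85050619e+01, -1.59813849e-04,
       -1.40291395e-03,  3.81000959e-06]), 'position': array([ 478.00900562, -267.61585915,   52.42615166]), 'tool_rot': array([3.05066442e+00, 7.49415885e-01, 1.89240774e-04]), 'contact_force': array([-1.03051521,  0.15706172,  0.34188417]), 'torque': array([-0.03818013, -0.06261305,  0.01816661]), 'grip_force': 0.0, 'finger_gap': 0.7066290200495278}
```

The cup slipped flat back onto its spot without pivoting. I'll take it with only ~6 mm of pad on the closed end, so there is little resistance to pivoting.

send_rows:
  steps:
    - [0.08, [0, 0, 0], 0]
    - [0.08, [-0.02, 0, 0.01], 0]
    - [0.08, [-0.02, 0, 0.03], 0]
    - [0.08, [-0.02, 0, 0.045], 0]
    - [0.08, [-0.02, 0, 0.045], 0]

```text
t: 5.35
position: [458.5, -276.2, 5.3]
tool_rot: [-3.048, -0.748, 0.005]
contact_force: [0.1, 0.8, 1.1]
finger_gap: 0.939
grip_force: 0.0
```

send_rows:
  steps:
    - [0.065, [0, 0, 0], 0]
    - [0.0605, [0, 0, 0], 0]
    - [0.0598, [0, 0, 0], 0]
    - [0.0598, [0, 0, 0], 0]

```text
t: 5.85
position: [460.9, -277.3, 8.2]
tool_rot: [3.049, 0.749, 0.002]
contact_force: [0.4, -0.3, 2.4]
finger_gap: 0.698
grip_force: 2.8
```

send_rows:
  steps:
    - [0.0598, [0, 0, -0.003], 0]
    - [0.0598, [0, 0, -0.01], 0]
    - [0.0598, [0, 0, -0.017], 0]
    - [0.0598, [0, 0, -0.025], 0]
    - [0.0598, [0, 0, -0.025], 0]

```text
t: 6.48
position: [460.9, -277.4, 33.6]
tool_rot: [3.049, 0.749, 0.002]
contact_force: [-0.1, 0.2, -0.6]
finger_gap: 0.703
grip_force: 2.7
```

```bash
cat > tilt.py <<'E'
from h import *
import sys
np.set_printoptions(precision=1,suppress=True)
s=readout.observe();p,d=read_camera("wrist")
T=np.eye(4);W=cloud("wrist",d,Twrist(s))
Rt=R.from_rotvec(s["tool_rot"]).as_matrix()
L=(W-s["position"])@Rt   # tool frame
m=np.isfinite(L[...,0])&(abs(L[...,1])<8)&(W[...,2]>12)&(L[...,0]>-40)
x=L[...,0][m];z=W[...,2][m]
for lo in range(-40,110,8):
    k=(x>=lo)&(x<lo+8)
    if k.sum()>5: print(lo+4,k.sum(),np.median(z[k]))
side,_=read_camera("side");cv2.imwrite(f"pics/{sys.argv[1]}.png",np.hstack([cv2.resize(side[150:320,230:400],(400,400)),cv2.resize(p[:,120:520],(400,400))]))
E
python3 tilt.py s3
```

```text
12 2431 111.8550741642463
20 1402 81.71562570805625
28 1520 79.4770606185559
36 1512 76.75702847134312
44 1493 74.2935475012679
52 1480 71.76622964333369
60 1468 69.31385012888967
68 1472 66.79295713342307
76 1483 64.29064865380668
84 1563 62.11503890984642
92 691 64.1090716598978
```

It is pivoting: mouth still on the desk, 17° tilt. Keep raising.

send_rows:
  steps:
    - [0.0598, [0, 0, -0.008], 0]
    - [0.0598, [0, 0, -0.016], 0]
    - [0.0598, [0.002, 0, -0.024], 0]
    - [0.0598, [0.005, 0, -0.03], 0]
    - [0.0598, [0.005, 0, -0.03], 0]

```text
t: 7.2
position: [465.4, -274.7, 63.2]
tool_rot: [3.049, 0.75, 0.002]
contact_force: [-0.0, -0.2, -0.7]
finger_gap: 0.702
grip_force: 2.9
```

```bash
python3 tilt.py s4
```

```text
-12 257 72.45532719030058
-4 388 75.93647947272895
4 443 81.55943199297185
12 2776 140.73790823893796
20 640 92.78555381597701
28 778 100.17401125183154
36 1557 98.23477383925507
44 1420 87.33397139671348
52 1137 75.82109170622684
60 947 64.25387822913865
68 796 52.68973350812756
76 691 42.624578546135865
84 93 41.586437650050925
```

send_rows:
  steps:
    - [0.0598, [0.008, 0, -0.004], 0]
    - [0.0598, [0.016, 0, -0.008], 0]
    - [0.0598, [0.024, 0, -0.01], 0]
    - [0.0598, [0.032, 0, -0.012], 0]
    - [0.0598, [0.032, 0, -0.012], 0]

```text
t: 7.92
position: [493.7, -259.4, 74.5]
tool_rot: [3.05, 0.751, 0.001]
contact_force: [-0.3, -0.4, -0.3]
finger_gap: 0.703
grip_force: 2.9
```

```bash
python3 tilt.py s5
```

```text
-12 259 83.97145382082442
-4 385 87.26992372416177
4 447 93.02605547795051
12 2790 152.06914942997537
20 630 103.92636808321627
28 775 111.28930657498002
36 1544 109.42335328956128
44 1428 98.59446522812891
52 1138 86.6910647014876
60 941 75.13024814687984
68 790 63.438254113241925
76 678 53.334178725118576
84 73 52.0703512920245
```

View pics/s5.png

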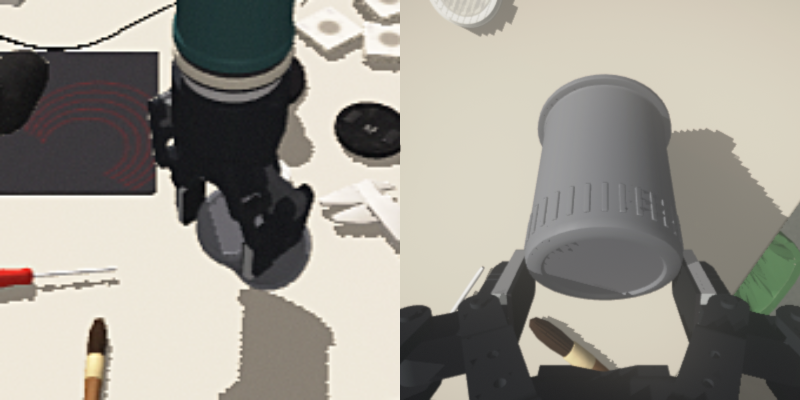

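Hanging free at 55° (closed end at (600,265) in the wrist half). I'll back off, touch the lower rim to the desk and drag forward so that it stands up.

send_rows:
  steps:
    - [0.0598, [-0.02, 0, 0], 0]
    - [0.0598, [-0.04, 0, 0.004], 0]
    - [0.0598, [-0.04, 0, 0.009], 0]
    - [0.0598, [-0.035, 0, 0.012], 0]
    - [0.0598, [-0.028, 0, 0.012], 0]

```text
t: 8.65
position: [468.7, -272.5, 62.4]
tool_rot: [-3.051, -0.749, -0.001]
contact_force: [0.5, -0.0, 1.1]
finger_gap: 0.701
grip_force: 3.2
```

send_rows:
  steps:
    - [0.0598, [0.008, 0, 0], 0]
    - [0.0598, [0.016, 0, 0.001], 0]
    - [0.0598, [0.024, 0, 0.002], 0]
    - [0.0598, [0.032, 0, 0.004], 0]
    - [0.0598, [0.032, 0, 0.004], 0]

```text
t: 9.28
position: [497.2, -257.3, 58.1]
tool_rot: [-3.05, -0.751, -0.0]
contact_force: [-0.4, 0.3, 0.8]
finger_gap: 0.699
grip_force: 3.2
```

```bash
python3 tilt.py s6
```

```text
-12 609 78.98867968679251
-4 702 78.60980197759352
4 738 79.06921163696676
12 3034 134.9746793323161
20 845 79.7835937205972
28 885 80.18666695465318
36 940 81.22898774424252
44 1769 65.12761519098305
```

Standing, ~4° off. Release to let it settle, then measure the top.

send_rows:
  steps:
    - [0.062, [0, 0, 0], 0]
    - [0.068, [0, 0, 0], 0]
    - [0.08, [0, 0, 0], 0]
    - [0.08, [0, 0, 0], 0]

```text
t: 9.88
position: [496.5, -257.9, 58.4]
tool_rot: [3.051, 0.749, 0.0]
contact_force: [0.6, 0.4, 0.6]
finger_gap: 0.938
grip_force: 0.0
```

```bash
cat > top.py <<'E'
from h import *
np.set_printoptions(precision=1,suppress=True)
s=readout.observe();p,d=read_camera("wrist");W=cloud("wrist",d,Twrist(s))
Rt=R.from_rotvec(s["tool_rot"]).as_matrix();L=(W-s["position"])@Rt
m=((W[...,2]>74)&(W[...,2]<86)&(abs(L[...,1])<36)&(L[...,0]>-40)&(L[...,0]<90)).astype(np.uint8)
n,lab,st,_=cv2.connectedComponentsWithStats(m);i=1+np.argmax(st[1:,4]);k=L[lab==i];w=W[lab==i]
A=np.c_[k[:,:2],np.ones(len(k))];print("plane slope,z:",np.linalg.lstsq(A,w[:,2],rcond=None)[0]*[1000,1000,1])
(c,r)=cv2.minEnclosingCircle(k[:,:2].astype(np.float32));print("tool xy",c,"r",r,"min/max",k.min(0),k.max(0),len(k),"pos",s["position"],s["t"])
f=((W[...,2]>10));print("world c",(Rt@np.r_[c,0]+s["position"])[:2])
E
python3 top.py; python3 tilt.py s7
```

```text
plane slope,z: [-8.3 -0.7 78.3]
tool xy (16.535131454467773, -0.06882716715335846) r 30.050962448120117 min/max [-13.  -29.9 -22.8] [ 46.6  29.9 -15.6] 17568 pos [ 496.5 -257.9   58.4] 9.875
world c [ 511.1 -250.2]
-12 297 78.75291234326377
-4 784 78.14979608983245
4 747 77.94265482946095
12 3035 135.31307986229572
20 837 77.89717080624972
28 871 77.95740448849523
36 893 78.11556936205874
44 1708 73.02661314795608
```

send_rows:
  steps:
    - [0.08, [0.0165, 0, 0], 0]
    - [0.08, [0.0165, 0, 0.014], 0]
    - [0.07, [0.0165, 0, 0.014], 0]
    - [0.06, [0.0165, 0, 0.014], 0]
    - [0.055, [0.0165, 0, 0.014], 0]

```text
t: 10.65
position: [511.1, -250.3, 44.3]
tool_rot: [3.051, 0.749, -0.0]
contact_force: [-0.3, 0.6, -0.9]
finger_gap: 0.695
grip_force: 64.3
```

send_rows:
  steps:
    - [0.055, [0, 0, 0], 0]
    - [0.055, [0, 0, -0.03], 0]
    - [0.055, [0, 0, -0.07], 0]
    - [0.055, [0, 0, -0.11], 0]
    - [0.055, [0, 0, -0.12], 0]

```text
t: 11.28
position: [512.7, -251.2, 168.3]
tool_rot: [3.046, 0.748, 0.008]
contact_force: [-0.4, -0.2, -1.1]
finger_gap: 0.689
grip_force: 64.6
```

```bash
sed -i 's/>74)/>s["position"][2]+15)/;s/<86)/<s["position"][2]+50)/' top.py; python3 top.py; python3 - <<'E'
from h import *
s=readout.observe();Rt=R.from_rotvec(s["tool_rot"]).as_matrix();print(Rt.T@(np.array([599,-8,0])-s["position"]))
# refine keeper from scene & side: lens top ring circle fit + obstacles near keeper
for n in("scene","side"):
    W=cloud(n,np.load(f"/tmp/{n}0.npy"));w=W.reshape(-1,3)
    k=w[(np.hypot(w[:,0]-599,w[:,1]+8)<40)&(w[:,2]>66)&(w[:,2]<85)]
    print(n,cv2.minEnclosingCircle(k[:,:2].astype(np.float32)),np.median(k[:,2]))
    k=w[(np.hypot(w[:,0]-599,w[:,1]+8)<65)&(w[:,2]>5)&(w[:,2]<12)]
    print(n,"base",cv2.minEnclosingCircle(k[:,:2].astype(np.float32)))
    k=w[(w[:,2]>120)&(w[:,0]>470)&(w[:,0]<760)&(abs(w[:,1]+80)<260)]
    print("high",len(k)); 
    for zz in range(120,600,60):
        q=k[(k[:,2]>=zz)&(k[:,2]<zz+60)]
        if len(q):print(zz,q.min(0),q.max(0))
E
```

```text
plane slope,z: [-86.3   3.9 202.4]
tool xy (8.20686149597168, -0.046748314052820206) r 36.36457443237305 min/max [-26.  -36.  -50.1] [ 31.1  36.  -14.8] 24199 pos [ 512.7 -251.2  168.3] 11.275
world c [ 520.  -247.4]
[ 188.82624661 -176.10339452  167.31673655]
scene ((598.9673461914062, -7.785574913024902), 23.50638771057129) 73.94583246311566
scene base ((599.6285400390625, -7.839689254760742), 50.541805267333984)
high 3010
180 [470.13835319 159.6372927  212.77917567] [480.01479229 179.57565448 239.92892056]
240 [470.91303115 125.84648055 240.42763487] [502.61642579 179.95042783 299.95052923]
300 [471.27115236 129.72771369 300.02548985] [503.48792728 179.76633587 303.60906618]
480 [ 726.25634069 -215.94752917  509.85893948] [ 759.98988132 -185.61819768  539.99653301]
540 [ 690.87052792 -203.67056308  540.06018097] [ 740.24796963 -169.9989657   573.15448618]
side ((599.8858032226562, -6.9855570793151855), 23.731746673583984) 74.75278434868744
side base ((599.0473022460938, -9.066972732543945), 50.98554611206055)
high 157
180 [470.00527775 163.59946689 222.49760316] [476.96594333 178.79760007 234.45370171]
240 [470.15584438 109.62250676 240.08783851] [501.66600256 179.97093116 299.94505343]
300 [470.11101485 107.9283071  300.12028098] [499.3035455  178.7749778  303.76112797]
```

send_rows:
  steps:
    - [0.055, [0.03, -0.028, 0], 0]
    - [0.055, [0.068, -0.064, 0], 0]
    - [0.055, [0.106, -0.1, 0], 0]
    - [0.055, [0.14, -0.132, 0], 0]
    - [0.055, [0.14, -0.132, 0], 0]

```text
t: 11.95
position: [573.6, -65.0, 161.7]
tool_rot: [-3.047, -0.756, 0.005]
contact_force: [0.1, -1.5, 0.5]
finger_gap: 0.69
grip_force: 64.7
```

```bash
python3 - <<'E'
from h import *
np.set_printoptions(precision=1,suppress=True)
s=readout.observe();Rt=R.from_rotvec(s["tool_rot"]).as_matrix();print(s["position"],s["t"],Rt.T@(np.array([599.4,-8,0])-s["position"]))
p,d=read_camera("side");W=cloud("side",d)
c=s["position"]
# cup silhouette verticality: grey points near cup
w=W.reshape(-1,3);k=w[(np.hypot(w[:,0]-c[0],w[:,1]-c[1])<45)&(w[:,2]>c[2]-60)&(w[:,2]<c[2]-5)]
for z in range(-60,-5,8):
    q=k[(k[:,2]>=c[2]+z)&(k[:,2]<c[2]+z+8)]
    if len(q):print(z,len(q),q.min(0)-c,q.max(0)-c)
W0=cloud("side",np.load("/tmp/side0.npy"))[98:142,326:350].reshape(-1,3);q=W0[(W0[:,2]>30)&(W0[:,2]<125)];print("blower",q.min(0),q.max(0))
cv2.imwrite("pics/s8.png",cv2.resize(p[60:260,250:450],(600,600)))
E
```

```text
[573.6 -65.  161.7] 11.95 [ 49.9 -37.8 161.6]
-44 151 [-33.9 -34.5 -42.7] [ 33.3  21.5 -36.2]
-36 98 [-30.3 -31.9 -35.7] [ 25.3  -0.2 -28.1]
-28 96 [-30.2 -30.8 -28. ] [ 24.7   0.9 -20.1]
-20 100 [-30.1 -31.7 -20. ] [ 27.4   2.3 -12.1]
-12 89 [-29.9 -31.6 -11.9] [26.1  1.5 -5. ]
blower [621.1 128.6  30.4] [672.5 167.  108.3]
```

View pics/s8.png

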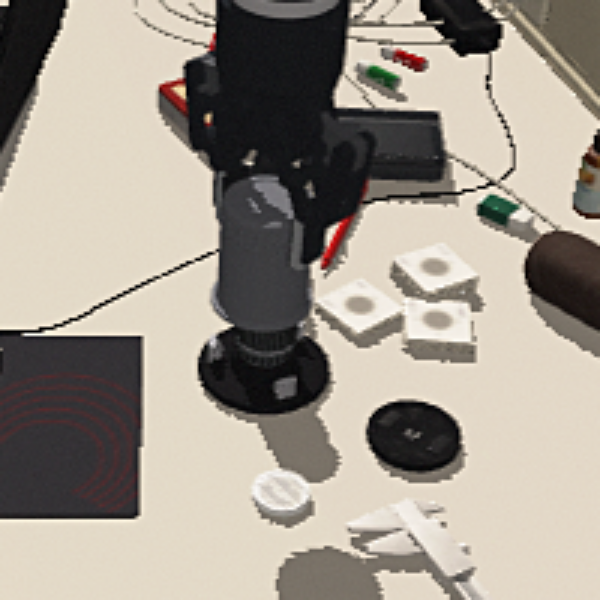

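Cup is upright in the grip (mouth at about (262,305), lens at (265,345)). Moving over the lens.

send_rows:
  steps:
    - [0.055, [0.025, -0.021, 0], 0]
    - [0.055, [0.05, -0.042, 0], 0]
    - [0.055, [0.05, -0.042, 0], 0]
    - [0.055, [0.05, -0.042, 0], 0]
    - [0.055, [0.05, -0.042, 0], 0]

```text
t: 12.62
position: [598.5, -9.4, 163.9]
tool_rot: [3.051, 0.747, -0.001]
contact_force: [1.0, 0.0, -0.3]
finger_gap: 0.689
grip_force: 64.7
```

```bash
cat > rel.py <<'E'
from h import *
np.set_printoptions(precision=1,suppress=True)
s=readout.observe();Rt=R.from_rotvec(s["tool_rot"]).as_matrix();print(s["position"],s["t"],s["contact_force"],Rt.T@(np.array([599.4,-8,0])-s["position"]))
E
python3 rel.py
```

```text
[598.5  -9.4 163.9] 12.625 [ 1.   0.  -0.3] [  1.6  -0.8 163.9]
```

send_rows:
  steps:
    - [0.055, [0.0015, -0.001, 0.01], 0]
    - [0.055, [0.0015, -0.001, 0.025], 0]
    - [0.055, [0.0015, -0.001, 0.035], 0]
    - [0.055, [0.0015, -0.001, 0.045], 0]
    - [0.055, [0.0015, -0.001, 0.055], 0]

```text
t: 13.25
position: [599.7, -6.3, 108.5]
tool_rot: [3.051, 0.75, -0.0]
contact_force: [0.0, 0.2, 0.1]
finger_gap: 0.689
grip_force: 64.7
```

```bash
python3 rel.py
```

```text
[599.7  -6.3 108.5] 13.25 [0.  0.2 0.1] [ -1.    1.3 108.5]
```

send_rows:
  steps:
    - [0.055, [-0.001, 0.001, 0.01], 0]
    - [0.055, [-0.001, 0.001, 0.02], 0]
    - [0.055, [-0.001, 0.001, 0.03], 0]
    - [0.055, [-0.001, 0.001, 0.038], 0]
    - [0.055, [-0.001, 0.001, 0.042], 0]

```text
t: 13.88
position: [599.1, -7.7, 66.5]
tool_rot: [-3.051, -0.75, 0.001]
contact_force: [-0.5, 0.0, -1.1]
finger_gap: 0.692
grip_force: 64.7
```

```bash
python3 rel.py
```

```text
[599.1  -7.7  66.5] 13.875 [-0.5  0.  -1.1] [ 0.1  0.4 66.5]
```

Aligned with no contact. Release so it settles on the catches, go up, close the fingers.

send_rows:
  steps:
    - [0.062, [0, 0, 0], 0]
    - [0.07, [0, 0, 0], 0]
    - [0.08, [0, 0, 0], 0]
    - [0.08, [0, 0, 0], 0]
    - [0.08, [0, 0, -0.03], 0]

```text
t: 14.5
position: [597.2, -7.5, 94.5]
tool_rot: [-3.049, -0.749, 0.01]
contact_force: [0.4, 0.4, -0.1]
finger_gap: 0.937
grip_force: 0.0
```

send_rows:
  steps:
    - [0.08, [0, 0, -0.045], 0]
    - [0.08, [0, 0, -0.085], 0]
    - [0.04, [0, 0, -0.085], 0]
    - [0, [0, 0, -0.085], 0]
    - [0, [0, 0, -0.085], 0]

```text
t: 15.12
position: [598.4, -7.6, 180.1]
tool_rot: [-3.05, -0.749, 0.006]
contact_force: [0.4, -0.5, -0.2]
finger_gap: 0.302
grip_force: 0.0
```

send_rows:
  steps:
    - [0, [0, 0, 0], 0]
    - [0, [0, 0, 0], 0]
    - [0, [0, 0, 0], 0]

```text
t: 15.5
position: [599.3, -7.7, 182.0]
tool_rot: [-3.051, -0.749, 0.001]
contact_force: [-0.3, -0.0, 0.5]
finger_gap: -0.001
grip_force: 0.0
```

```bash
cat > seat.py <<'E'
from h import *
np.set_printoptions(precision=1,suppress=True)
s=readout.observe();p,d=read_camera("wrist");W=cloud("wrist",d,Twrist(s))
cv2.imwrite("pics/w9.png",p)
m=((W[...,2]>60)&(W[...,2]<112)&(np.hypot(W[...,0]-599,W[...,1]+8)<40)).astype(np.uint8)
w=W[m>0];t=w[w[:,2]>np.percentile(w[:,2],90)-8];c=t.mean(0)
A=np.c_[t[:,:2]-[599,-8],np.ones(len(t))];print("plane",np.linalg.lstsq(A,t[:,2],rcond=None)[0]*[1000,1000,1],len(t),cv2.minEnclosingCircle(t[:,:2].astype(np.float32)))
E
python3 rel.py; python3 seat.py
```

```text
[599.3  -7.7 182. ] 15.5 [-0.3 -0.   0.5] [  0.    0.3 182. ]
plane [-17.    6.4  95.4] 5746 ((599.4092407226562, -6.954801559448242), 30.282114028930664)
```

Cup waits upright, top at ~96 mm, as it should. Press down.

send_rows:
  steps:
    - [0, [0, 0, 0.03], 0]
    - [0, [0, 0, 0.06], 0]
    - [0, [0, 0, 0.075], 0]
    - [0, [0, 0, 0.08], 0]
    - [0, [0, 0, 0.083], 0]

```text
t: 16.18
position: [600.1, -7.8, 100.2]
tool_rot: [3.05, 0.749, 0.003]
contact_force: [-0.0, -0.0, -0.0]
finger_gap: 0.003
grip_force: 0.0
```

send_rows:
  steps:
    - [0, [0, 0, 0.001], 0]
    - [0, [0, 0, 0.002], 0]
    - [0, [0, 0, 0.003], 0]
    - [0, [0, 0, 0.004], 0]
    - [0, [0, 0, 0.005], 0]

```text
t: 16.8
position: [600.1, -7.7, 95.4]
tool_rot: [3.05, 0.749, 0.003]
contact_force: [-0.2, 0.7, 5.5]
finger_gap: 0.0
grip_force: 2.6
```

send_rows:
  steps:
    - [0, [0, 0, 0.001], 0]
    - [0, [0, 0, 0.002], 0]
    - [0, [0, 0, 0.003], 0]
    - [0, [0, 0, 0.004], 0]

```text
t: 17.3
position: [601.1, -7.7, 94.3]
tool_rot: [3.049, 0.749, 0.008]
contact_force: [-1.3, -1.0, 10.6]
finger_gap: -0.002
grip_force: 4.7
```

send_rows:
  steps:
    - [0, [0, 0, 0.001], 0]
    - [0, [0, 0, 0.002], 0]
    - [0, [0, 0, 0.003], 0]
    - [0, [0, 0, 0.003], 0]

```text
t: 17.8
position: [600.0, -7.7, 88.1]
tool_rot: [3.05, 0.749, 0.003]
contact_force: [1.0, -0.3, 6.3]
finger_gap: 0.003
grip_force: 2.9
```

It snapped to 88 mm (home). Add a definite push.

send_rows:
  steps:
    - [0, [0, 0, 0.002], 0]
    - [0, [0, 0, 0.004], 0]
    - [0, [0, 0, 0.006], 0]
    - [0, [0, 0, 0.006], 0]
    - [0, [0, 0, 0.006], 0]

```text
t: 18.42
position: [600.3, -7.7, 88.0]
tool_rot: [3.049, 0.749, 0.007]
contact_force: [-8.3, 1.3, 25.3]
finger_gap: 0.004
grip_force: 12.6
```

```bash
python3 rel.py; python3 - <<'E'
from h import *
p,d=read_camera("side");cv2.imwrite("pics/s10.png",cv2.resize(p[100:260,260:420],(600,600)))
E
```

```text
[600.3  -7.7  88. ] 18.425 [-8.3  1.3 25.3] [-1.3 -0.4 88. ]
```

View pics/s10.png

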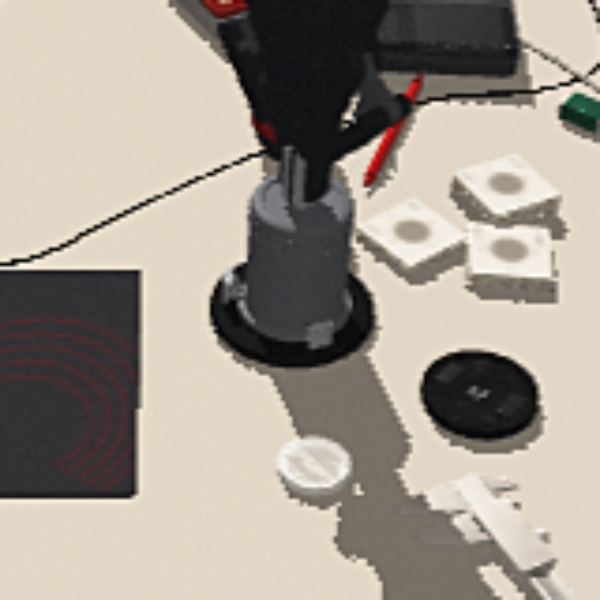

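The picture shows the cup seated in the base, its rim under the catches at (230,290) and (320,330). The fingers are still pressing on its top at (297,195) with about 25 N, and the bystanders are undisturbed.

```bash
python3 -c "
from plant import *
print(hand_in())"
```

```text
the job is handed in; nothing more can be done
None
```

The cup is mouth down over the lens and home on the base: its top reads 88 mm as expected, and the resistance dropped at the snap. The job was handed in with the arm still pressing down at about 25 N.

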